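# Clamp the chart card and hold the spring clip open round its edge

### The arm

A 6-joint arm with a two-finger parallel gripper is mounted at the origin on a cart in front of the work surface, level with it; the furniture and walls round the work are solid. World frame = base frame: x ahead of the robot, y to its left, z up, the work surface at z = 0. Lengths are in m, angles in degrees, forces in N, time in s.
With the tool pointing down it reaches from about 0.325 to 0.775 m from the base axis. Payload 5.5 kg.
Tool frame: the origin (TCP) lies midway between the tips of the shut fingers; the grasp point (between the pads) lies 19 mm behind it; z points along the fingers, y is the direction in which the jaws open and shut (so a half turn about z gives the same grasp; the last joint's range is limited). The gripper opens to 85 mm and grips with 20 to 120 N. Pads are 22 mm wide; open, the fingers measure 114 mm over their backs; the gripper's body (76 mm by 85 mm) begins 54 mm behind the grasp point. The pads swing forward as they close: fully open they stand 13 mm farther back than shut.
Start: joints at [70.147, 5.22, 70.514, -0, 104.267, -3.249], TCP at [0.171, 0.575, 0.231] pointing down, gripper open.
Joint ranges: [-164.24, 164.24], [-49.07, 125.15], [9.68, 141.18], [-86.29, 266.29], [3.28, 154.24], [-151.56, 151.56]. Speed limits (degrees/s): [147.25, 147.25, 172.46, 180, 180, 180].

### API

Orientations are given as [roll, pitch, yaw] about the fixed x, y, z axes, in that order (R = Rz(yaw) Ry(pitch) Rx(roll)).
In Python, from station import state, grab_frame, job_done gives the robot as it stands.
- The arm moves only by the tool play_rows, never from a script. Its argument "plan" is text: rows parted by semicolons, each of 7 numbers parted by spaces: the shift along the world's x, y, z in m, then the turn, a rotation vector about the world's x, y, z in rad, then the opening in per cent of the stroke, from 0 (shut) to 100 (fully open). In form: dx dy dz ax ay az grip; .... A call has 1 to 20 rows; each row shifts and turns the commanded pose from where the row before left it; what a row does not reach is not made up. A row lasts 1/10 s, in which the tool goes at most 50 mm and 8.59 degrees, less where a joint would pass 70% of its speed; a pose out of reach is approached as far as the arm can. A call is refused whole if a number of a shift passes 0.05 or a number of a turn 0.15, either way. A call with a gripper value outside its range is refused whole. The fingers move at their own pace and stop on an object; "force" is the grip in N (left out, the last holds). Time passes only in rows, so rows that do not move let the fingers close. It gives the time, the measured TCP pose, the force and the opening at its end, in the units of the state.
- state(): the state, without advancing time (a new reading comes with each control period).
- grab_frame(name): name is "scene" or "side" or "wrist"; returns a dict with "image" (384x512x3 uint8, red, green, blue), "camera_matrix" (3x3 intrinsics, pixels), "k1" (the pictures are not rectified: a ray, as slopes to the right and down, at radius r is drawn at 1 + k1 r^2 times it, then the intrinsics apply), "position" and "orientation" of the camera in the world; the wrist camera has in their place "mount" (4x4, takes a point from camera to tool coordinates, whose origin is the TCP and whose axes are the flange's). Camera axes: x right, y down, z forward; pixel columns grow to the right and rows downward; lengths in m; the calibration is good to about 2 mm. A picture is of the moment at which its call begins: read the wrist's pose just before it. There is no depth.
- job_done(): hands the job in, once; it reports no verdict.
The state is a dict: "time": time; "joint_positions": joint angles; "joint_vel": joint speeds; "tau": joint torques, N m; "tool_pos": TCP position; "tcp_rot": TCP orientation; "wrist_force": force on the tool from outside, world axes, zero at the start; "wrist_torque": the same for the moment, N m; "width": opening from 0.0 (shut) to 1.0 (fully open).
Only numpy, scipy, OpenCV 4.12 (cv2) and the standard library are available. Lean on these libraries where they do the work, as an engineer would, in place of code of your own. Each camera call takes 0.05 s, during which the arm holds its last target.

### The job

I want to clip handouts to the chart card. Swing the red lever of the card stand fully down so that the loose card is clamped upright, then take the blue spring clip by its handles, squeeze it wide open and bring it about half-way up the card's right-hand upright edge (right as the robot sees it), so that the edge stands well inside and about midway between the gaping jaws, the clip square to the card and not touching it. Finish while still squeezing and holding the clip open there, so that I can slip the sheets in; leave the other things on the cabinet alone.

Things in the scene. Friction and masses are not known exactly. Their poses are not given: they have to be found in the camera images.
- card_stand: Grey card stand, fixed to the cabinet top: plinth 90 x 112 mm, 12 mm high, with an upright slot for a card along its y axis and a wall 45 mm high and 100 mm long behind it. Origin: under the slot, at table height, mid-length; x points away from the robot (square to the clamped card), y along the slot to the left, z up. The red lever is in front (-x).
- clamp_lever (a joint): Red cam lever in front of the stand, rad: 0 = shut (level, pointing to the stand's -x), 1.0 = fully open (raised); starts between 0.55 and 0.95. Hinge line parallel to the stand's y, 38 mm in front of the slot, 30 mm above the table. Pushed down at the paddle it yields to about 2 N and stays where it is left; its cam presses the aluminium jaw onto the card and stands it upright.
- lever_hinge (a point): Point on the lever's hinge line, mid-width of the lever; same axes as the stand.
- lever_paddle (a point): Middle of the upper face of the lever's paddle, 80 mm from the hinge; the paddle is 22 mm wide, 7 mm thick and runs from 44 to 93 mm from the hinge. Axes turn with the lever (-x points along it from the hinge to the tip, z out of its upper face).
- card: White chart card of stiff board, 150 mm wide (its y axis), 4 mm thick (its x axis), 163 mm high (its z axis), loose in the slot until it is clamped, and leaning or slid along the slot by some mm. Origin: middle of its lower edge. When clamped its top is 175 mm above the table; it stands out 13 to 37 mm beyond the stand's block at its right-hand end.
- card_edge (a point): Point on the card's right-hand upright edge (card's -y end), 98 mm above its lower edge, about 110 mm above the table: half-way up the part that stands free of the stand. Same axes as the card.
- clip_pivot (a point): Blue spring clip, two halves on a steel pin, lying on its side with the pin upright. Point on the pin, half-way up the clip's 36 mm width (18 mm above the table at the start). x points to the jaws, z along the pin (up), y to the left half. Lips 43 mm ahead of the pin. Both halves swing alike: x stays midway between the jaws. Weighs about 64 g.
- clip_grip (a point): Midway between the clip's two handles, 36 mm behind the pin: where to pinch them across y. Axes as clip_pivot. The flat handles are 3 mm thick, 36 mm high and end 57 mm behind the pin; shut, they flare: 34 mm over their outsides at 12 mm behind the pin, 52 mm here, 69 mm at the ends. Fully squeezed they are parallel, 20 mm over their outsides.
- clip_half_l (a joint): Opening of each half of the clip, rad: 0 = jaws shut (the spring holds it there), 0.38 = fully open, a firm stop. At the grip point about 5 N starts to open it and 13 N opens it fully. The gap between the lips is about 80 mm per rad; fully open, a channel at least 26 mm wide runs back from the lips (then 39 mm ahead of the pin) to the spring coil (6 mm radius round the pin).
- mug: Speckled mug, 102 mm high, a bystander at the back left; origin under its middle.
- stapler: Pale green stapler, 128 mm long, a bystander at the front right; origin under its middle.
- pencil_cup: Grey cup of pencils, 166 mm high, a bystander at the back right; origin under its middle.
- tape_roll: Roll of tape, 65 mm across, lying flat, a bystander at the back; origin under its middle.
- marker_teal: Teal marker pen, 124 mm long, lying on a grey notebook at the left, a bystander; origin under its middle.

How it is judged:
By the outcome, as a careful person would: the job done as asked, in the order asked, and still so for the second after the job is handed in, while the arm keeps its last pose, push and grip.
It also fails if it takes over 51 s, if anything falls off the work surface, if the arm or the gripper's body presses on something with over 40 N, if the wrist force passes 120 N, or if a joint passes its speed limit or range.

## Working session

There is one attempt and no reset: what is moved stays moved. The work goes in short steps, Python scripts to look and compute and a tool call to move; the robot and the scene stay as the last step left them, time stands still between calls to the robot, and variables do not carry over. Pictures are saved under pics/ and viewed, and the job is handed in when it is done.

Besides the shell and the picture viewer there is one more tool, called after "Request:" by a JSON object that holds its "name" and its "arguments", one argument or row to a line. play_rows: Moves the arm, as the interface text tells. Its arguments: {"type":"object","properties":{"plan":{"type":"string"},"force":{"type":"number"}},"required":["plan"]}

```bash
mkdir -p pics; ls
python3 - <<'E'
from station import state, grab_frame
import cv2
s=state();print(s)
for n in ("scene","side","wrist"):
    f=grab_frame(n)
    cv2.imwrite(f"pics/{n}0.png",f["image"][:,:,::-1])
    print(n,{k:v for k,v in f.items() if k!="image"})
E
```

```text
pics
{'time': 0.0, 'joint_positions': array([ 7.01476497e+01,  5.26262631e+00,  7.05825001e+01, -1.59072173e-03,
        1.04267117e+02, -3.24913501e+00]), 'joint_vel': array([ 0.01074367,  0.00750185, -0.01011742, -0.03615147,  0.0228595 ,
        0.01728768]), 'tau': array([ 6.34202406e-04, -4.58683741e+01, -4.18048561e+01,  2.39548763e-05,
        1.05969224e-02, -1.66940237e-05]), 'tool_pos': array([0.1713622 , 0.57470728, 0.2301498 ]), 'tcp_rot': array([-1.79887850e+02, -4.82172548e-03,  1.63396389e+02]), 'wrist_force': array([-0.16738509,  0.82488119,  0.3231042 ]), 'wrist_torque': array([-0.0159345 ,  0.00437227, -0.02411014]), 'width': 1.0047860846886765}
scene {'camera_matrix': array([[464.8578047 ,   0.        , 253.22183947],
       [  0.        , 464.8578047 , 189.73758262],
       [  0.        ,   0.        ,   1.        ]]), 'k1': 0.04970088255754442, 'position': array([-0.24835047, -0.66294339,  1.15375129]), 'orientation': array([-136.78804497,   -0.21185198,  -51.03117866])}
side {'camera_matrix': array([[449.98147681,   0.        , 260.99336888],
       [  0.        , 449.98147681, 194.99410004],
       [  0.        ,   0.        ,   1.        ]]), 'k1': -0.0050233190866179455, 'position': array([ 0.25478994, -1.18546014,  0.51127018]), 'orientation': array([-109.20679683,    0.2115426 ,  -13.05401017])}
wrist {'camera_matrix': array([[321.81693577,   0.        , 255.92808242],
       [  0.        , 321.81693577, 190.83023432],
       [  0.        ,   0.        ,   1.        ]]), 'k1': -0.05841640244331279, 'mount': array([[-2.06765526e-04, -9.47842479e-01, -3.18739065e-01,
         8.13985678e-02],
       [ 9.99999886e-01, -3.33060596e-04,  3.41732441e-04,
        -1.31822104e-03],
       [-4.30067947e-04, -3.18738958e-01,  9.47842440e-01,
        -1.42724827e-01],
       [ 0.00000000e+00,  0.00000000e+00,  0.00000000e+00,
         1.00000000e+00]])}
```

View pics/scene0.png

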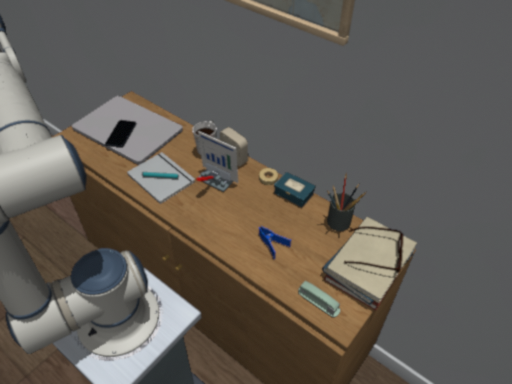

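View pics/side0.png

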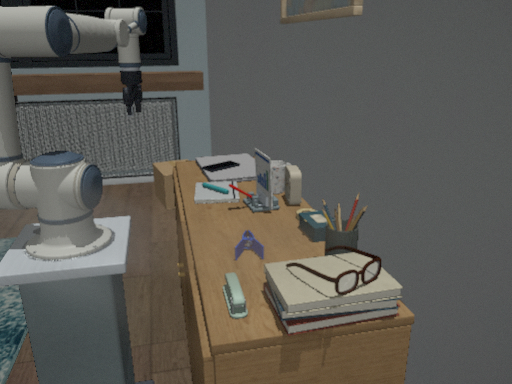

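View pics/wrist0.png

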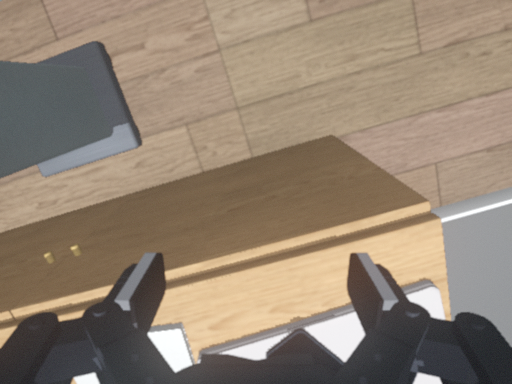

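```bash
cat > h.py <<'E'
import numpy as np, cv2
from scipy.spatial.transform import Rotation as Ro
from station import state, grab_frame
def R(e): return Ro.from_euler('xyz',e,degrees=True).as_matrix()
def grab(n,save=None):
    s=state(); f=grab_frame(n)
    if 'mount' in f:
        T=np.eye(4);T[:3,:3]=R(s['tcp_rot']);T[:3,3]=s['tool_pos']
        T=T@f['mount']; f['R']=T[:3,:3]; f['p']=T[:3,3]
    else: f['R']=R(f['orientation']); f['p']=np.array(f['position'])
    f['d']=np.array([f['k1'],0,0,0,0.])
    if save: np.save(f'pics/{save}.npy',f,allow_pickle=True); cv2.imwrite(f'pics/{save}.png',f['image'][:,:,::-1])
    return f
def load(n): return np.load(f'pics/{n}.npy',allow_pickle=True).item()
def rays(f,uv):
    uv=np.asarray(uv,float).reshape(-1,1,2)
    q=cv2.undistortPoints(uv,f['camera_matrix'],f['d']).reshape(-1,2)
    return np.c_[q,np.ones(len(q))]@f['R'].T
def onz(f,uv,z):
    d=rays(f,uv); t=(z-f['p'][2])/d[:,2]; return f['p']+d*t[:,None]
def onplane(f,uv,p0,n):
    d=rays(f,uv); t=((np.asarray(p0)-f['p'])@n)/(d@n); return f['p']+d*t[:,None]
def tri(fs,uvs):
    A=np.zeros((3,3));b=np.zeros(3);L=[]
    for f,uv in zip(fs,uvs):
        d=rays(f,[uv])[0];d/=np.linalg.norm(d);M=np.eye(3)-np.outer(d,d);A+=M;b+=M@f['p'];L.append((M,f['p']))
    x=np.linalg.solve(A,b); return x,[np.linalg.norm(M@(x-p)) for M,p in L]
def proj(f,X):
    X=(np.asarray(X,float).reshape(-1,3)-f['p'])@f['R']
    return cv2.projectPoints(X,np.zeros(3),np.zeros(3),f['camera_matrix'],f['d'])[0].reshape(-1,2)
def crop(f,x0,y0,x1,y1,k,name):
    im=cv2.resize(f['image'][y0:y1,x0:x1,::-1],None,fx=k,fy=k,interpolation=cv2.INTER_CUBIC)
    st=10
    for x in range((x0//st+1)*st,x1,st): cv2.putText(im,str(x),((x-x0)*k,10),0,0.35,(0,255,255)); cv2.line(im,((x-x0)*k,12),((x-x0)*k,20),(0,255,255))
    for y in range((y0//st+1)*st,y1,st): cv2.putText(im,str(y),(0,(y-y0)*k),0,0.35,(0,255,255)); cv2.line(im,(22,(y-y0)*k),(30,(y-y0)*k),(0,255,255))
    cv2.imwrite(f'pics/{name}.png',im)
def mask(f,c):
    h=cv2.cvtColor(f['image'],cv2.COLOR_RGB2HSV).astype(int);H,S,V=h[...,0],h[...,1],h[...,2]
    if c=='red': return ((H<6)|(H>172))&(S>150)&(V>60)
    if c=='blue': return (H>105)&(H<130)&(S>130)&(V>50)
E
python3 - <<'E'
from h import *
a=grab('scene','sc1');b=grab('side','sd1')
crop(a,180,110,310,270,5,'sc1z')  
crop(a,185,125,250,200,8,'sc1a');crop(b,220,140,310,270,5,'sd1z')
for f in(a,b):
  for c in('red','blue'):
    m=mask(f,c).astype(np.uint8);n,l,st,ce=cv2.connectedComponentsWithStats(m)
    for i in range(1,n):
      if st[i,4]>15: print(c,st[i],ce[i],onz(f,[ce[i]],0.018)[0])
E
```

```text
red [197 176  16   5  52] [204.53846154 178.01923077] [0.52128176 0.16895569 0.018     ]
red [341 193   3  16  28] [341.89285714 200.32142857] [ 0.7304997  -0.25057317  0.018     ]
blue [260 228  30  28 278] [271.96402878 238.30215827] [ 0.46189853 -0.16739684  0.018     ]
red [230 185  22  13  47] [240.29787234 190.70212766] [0.51399841 0.2546281  0.018     ]
red [349 200   9  20  36] [353.25       208.72222222] [0.81816727 0.00336193 0.018     ]
```

View pics/sc1a.png

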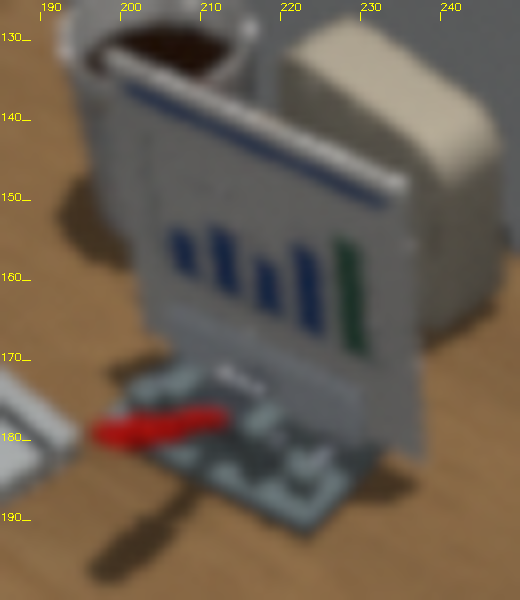

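View pics/sd1z.png

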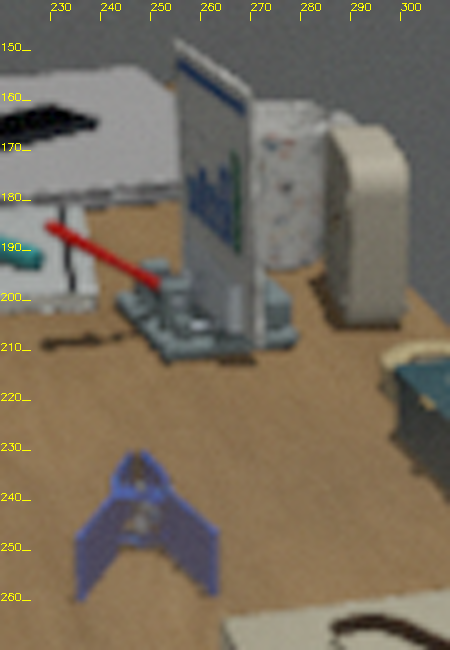

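View pics/sc1z.png

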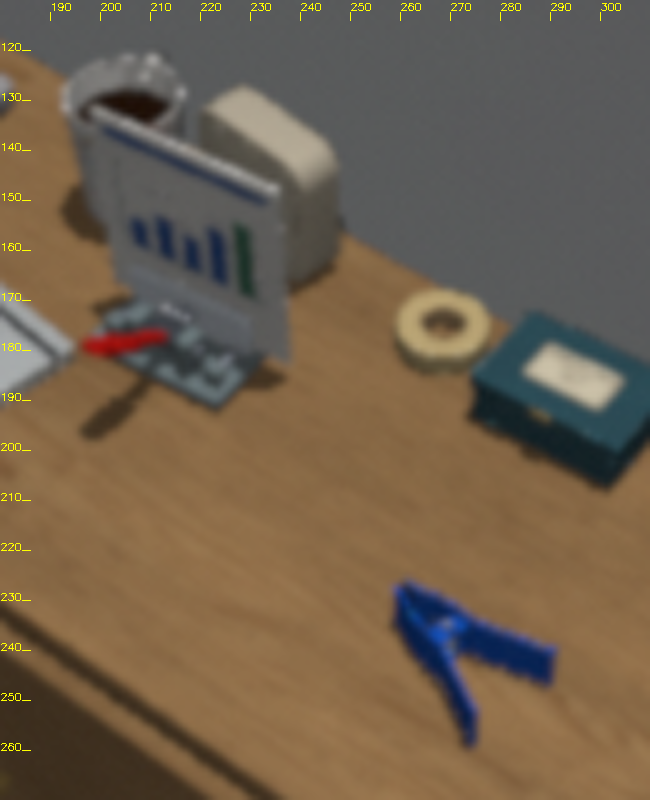

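Run:
```python
from h import *
a=load('sc1');b=load('sd1')
print('tip',tri([a,b],[(260,227),(247,231)]))
print('sc handles ends top z=.036',onz(a,[(290,240),(274,250),(260,227)],.036))
print('sd handle ends top',onz(b,[(236,248),(264,246),(248,231)],.036))
print('lever tip',tri([a,b],[(197.5,179.5),(230,185.5)]), 'root',tri([a,b],[(211,177),(251,197)]))
print('card topR',tri([a,b],[(235,148),(269,160)]),'card topL',tri([a,b],[(199,131),(255,148)]))
print('card botR',tri([a,b],[(237.5,182),(271,209)]))
print('plinth front right',onz(a,[(222,191)],.012),onz(b,[(253,212)],0.0),'front left',onz(a,[(194+3,178)],.012))
print('stapler',onz(a,[(320,298)],.03))
```

```text
tip (array([ 0.46283512, -0.11948523,  0.03347312]), [np.float64(0.0005510649943265061), np.float64(0.0005510649943264375)])
sc handles ends top z=.036 [[ 0.47970354 -0.22095878  0.036     ]
 [ 0.42030328 -0.20594447  0.036     ]
 [ 0.46187901 -0.12050804  0.036     ]]
sd handle ends top [[ 0.4155625  -0.2186587   0.036     ]
 [ 0.48347695 -0.22362688  0.036     ]
 [ 0.46369124 -0.12647766  0.036     ]]
lever tip (array([0.4609828 , 0.13794524, 0.07788359]), [np.float64(0.0003383138873021118), np.float64(0.00033831388730209077)]) root (array([0.52893066, 0.14506764, 0.03173478]), [np.float64(0.0003728805784674178), np.float64(0.00037288057846738307)])
card topR (array([0.57173781, 0.07170101, 0.17170351]), [np.float64(0.0030199421387081204), np.float64(0.00301994213870825)]) card topL (array([0.55941878, 0.21464724, 0.17522705]), [np.float64(0.0016483029219011005), np.float64(0.0016483029219011413)])
card botR (array([0.57727543, 0.06971035, 0.01557446]), [np.float64(0.002145006204012968), np.float64(0.002145006204012944)])
plinth front right [[0.51748937 0.08601273 0.012     ]] [[0.52384835 0.09361103 0.        ]] front left [[0.50902034 0.19351646 0.012     ]]
stapler [[ 0.3760388  -0.39640752  0.03      ]]
```

Request:
{"name": "play_rows", "arguments": {
  "plan": "0.0238 -0.035 0.0055 0 0 -0.0913 0;0.0238 -0.035 0.0055 0 0 -0.0913 0;0.0238 -0.035 0.0055 0 0 -0.0913 0;0.0238 -0.035 0.0055 0 0 -0.0913 0;0.0238 -0.035 0.0055 0 0 -0.0913 0;0.0238 -0.035 0.0055 0 0 -0.0913 0;0.0238 -0.035 0.0055 0 0 -0.0913 0;0.0238 -0.035 0.0055 0 0 -0.0913 0;0.0238 -0.035 0.0055 0 0 -0.0913 0;0.0238 -0.035 0.0055 0 0 -0.0913 0;0.0238 -0.035 0.0055 0 0 -0.0913 0;0.0238 -0.035 0.0055 0 0 -0.0913 0;0.0238 -0.035 0.0055 0 0 -0.0913 0;0 0 0 0 0 0 0;0 0 0 0 0 0 0",
  "force": 40
}}

```text
time: 1.75
tool_pos: [0.4811, 0.1193, 0.3025]
tcp_rot: [-180.0, -0.0, 95.3]
wrist_force: [-0.6, 0.5, -0.0]
width: -0.003
```

Run:
```python
from h import *
w=grab('wrist','w1'); print(state()['tool_pos'],state()['joint_positions'])
cv2.imwrite('pics/w1b.png',cv2.resize(w['image'][:,:,::-1],None,fx=1.5,fy=1.5,interpolation=cv2.INTER_CUBIC))
```

```text
[0.48068768 0.12016003 0.30258806] [ 1.00810079e+01 -9.24925225e+00  7.73568996e+01  2.99395653e-02
  1.11920544e+02  4.68098827e+00]
```

View pics/w1b.png

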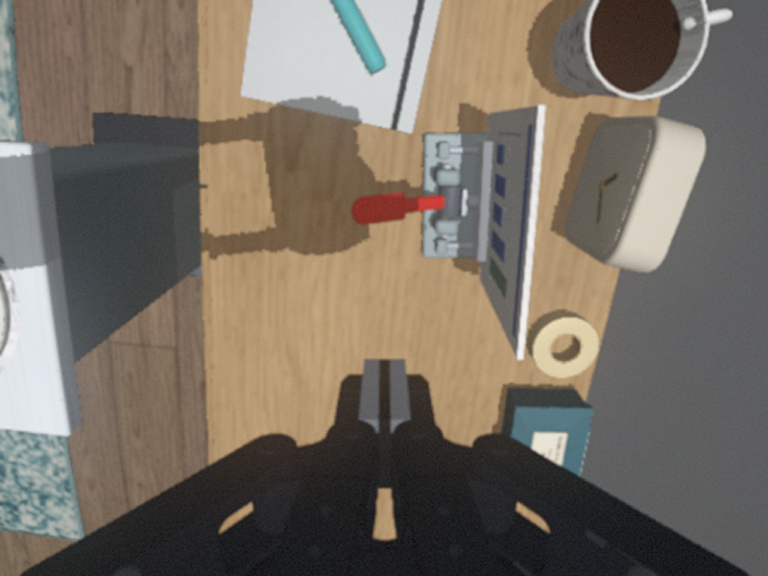

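Run:
```python
from h import *
w=load('w1');a=load('sc1');b=load('sd1')
k=1/1.5
P=onz(w,np.array([(424,133),(423.5,258)])*k,.012);print('plinth front L,R',P, np.linalg.norm(P[0]-P[1]))
d=P[0]-P[1];print('yaw',np.degrees(np.arctan2(-d[0],d[1])))
C=onz(w,np.array([(544,106),(524,357),(538,106),(517,357)])*k,.174);print('card top back L,R, front L,R',C,np.linalg.norm(C[0]-C[1]))
d=C[0]-C[1];print('yaw',np.degrees(np.arctan2(-d[0],d[1])))
m=mask(w,'red');n,l,st,ce=cv2.connectedComponentsWithStats(m.astype(np.uint8))
for i in range(1,n):
  if st[i,4]>15: print(st[i],ce[i])
print(tri([w,a,b],[(353*k,209*k),(197.0,179.5),(229.5,185.5)]))
print('hinge end',onz(w,[(444*k,202*k)],.033))
```

```text
plinth front L,R [[0.50864163 0.19652822 0.012     ]
 [0.52119183 0.08580786 0.012     ]] 0.11142937623727395
yaw 6.466895583139494
card top back L,R, front L,R [[0.55783753 0.21784302 0.174     ]
 [0.57393663 0.07039613 0.174     ]
 [0.55461501 0.21749826 0.174     ]
 [0.56951808 0.0700112  0.174     ]] 0.1483231747451116
yaw 6.231199299814182
[235 128  61  21 789] [260.74904943 137.47782003]
(array([0.45784481, 0.13689877, 0.07941446]), [np.float64(0.0019098037565826024), np.float64(0.001437113761519266), np.float64(0.0016084369973985758)])
hinge end [[0.53052433 0.14207121 0.033     ]]
```

Request:
{"name": "play_rows", "arguments": {
  "plan": "-0.003 0.003 -0.0385 0 0 0.004 0;-0.003 0.003 -0.0385 0 0 0.004 0;-0.003 0.003 -0.0385 0 0 0.004 0;-0.003 0.003 -0.0385 0 0 0.004 0;-0.003 0.003 -0.0385 0 0 0 0;0 0 -0.01 0 0 0 0;0 0 -0.01 0 0 0 0;-0.0015 0 -0.01 0 0 0 0;-0.002 0 -0.01 0 0 0 0;-0.002 0 -0.01 0 0 0 0;-0.002 0 -0.01 0 0 0 0;-0.002 0 -0.01 0 0 0 0"
}}

```text
time: 3.0
tool_pos: [0.4565, 0.1348, 0.0399]
tcp_rot: [179.9, 0.0, 96.3]
wrist_force: [0.9, -0.9, 2.0]
width: 0.003
```

Request:
{"name": "play_rows", "arguments": {
  "plan": "-0.001 0 -0.003 0 0 0 0;-0.001 0 -0.003 0 0 0 0;0 0 0 0 0 0 0"
}}

```text
time: 3.3
tool_pos: [0.4541, 0.135, 0.0339]
tcp_rot: [-180.0, -0.0, 96.3]
wrist_force: [-1.1, 0.6, 0.1]
width: 0.0
```

Run:
```python
from h import *
b=grab('side','sd2');crop(b,220,140,310,220,8,'sd2z')
```

```text
(no output)
```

View pics/sd2z.png

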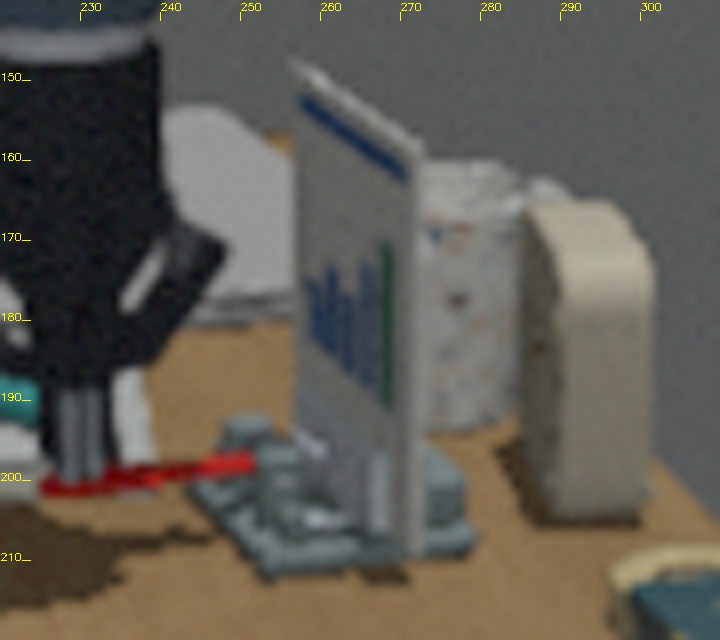

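Request:
{"name": "play_rows", "arguments": {
  "plan": "0 0 -0.002 0 0 0 0;0 0 -0.001 0 0 0 0;0 0 0 0 0 0 0"
}}

```text
time: 3.65
tool_pos: [0.4544, 0.1351, 0.0332]
tcp_rot: [180.0, -0.0, 96.3]
wrist_force: [-5.2, -1.9, 12.3]
width: -0.001
```

Request:
{"name": "play_rows", "arguments": {
  "plan": "0 0 0.02 0 0 0 0;0.005 -0.006 0.045 0 0 0 0;0.005 -0.006 0.045 0 0 0 0;0.005 -0.006 0.045 0 0 0 0;0.005 -0.006 0.045 0 0 0 0;0.005 -0.006 0.045 0 0 0 0;0 0 0.02 0 0 0 0;0 0 0 0 0 0 0"
}}

```text
time: 4.45
tool_pos: [0.4804, 0.105, 0.3006]
tcp_rot: [179.6, -0.0, 96.3]
wrist_force: [0.2, 0.7, -0.2]
width: 0.001
```

Run:
```python
from h import *
w=grab('wrist','w2'); grab('scene','sc2')
crop(w,225,50,395,260,3,'w2z')
```

```text
(no output)
```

View pics/w2z.png

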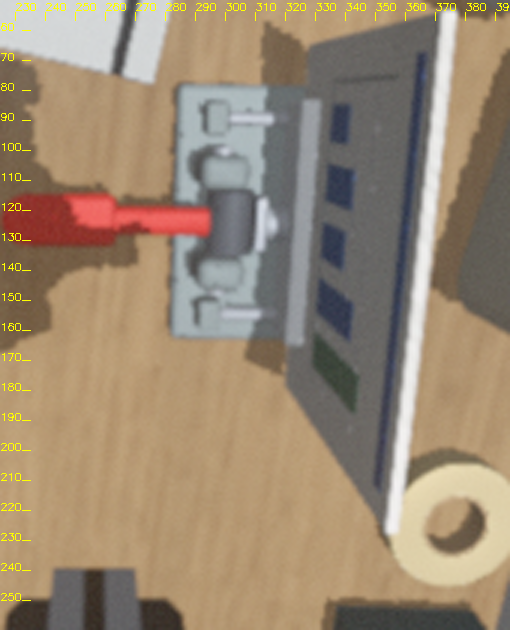

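Run:
```python
from h import *
w=load('w2')
u=lambda L:np.array([(225+x/3,50+y/3) for x,y in L])
C=onz(w,u([(385,533),(399,531),(441,12),(458,12)]),.175);print(C,np.linalg.norm(C[0]-C[2]))
d=(C[2]+C[3]-C[0]-C[1]);print('yaw',np.degrees(np.arctan2(-d[0],d[1])))
# bottom visible right edge: card lower right at base z=.012
print(onz(w,u([(286,385)]),.012))
P=onz(w,u([(180,86),(170,337)]),.012);d=P[0]-P[1];print(P,'yaw',np.degrees(np.arctan2(-d[0],d[1])))
```

```text
[[0.57562332 0.06962979 0.175     ]
 [0.57982698 0.07073617 0.175     ]
 [0.56052421 0.21794069 0.175     ]
 [0.56501655 0.21852119 0.175     ]] 0.14907752247828385
yaw 5.768053827037523
[[0.57724137 0.06951312 0.012     ]]
[[0.5099175  0.19544179 0.012     ]
 [0.52020971 0.08637196 0.012     ]] yaw 5.390670400428059
```

Request:
{"name": "play_rows", "arguments": {
  "plan": "-0.003 -0.037 -0.0125 0 0 -0.03 100;-0.003 -0.037 -0.0125 0 0 -0.03 100;-0.003 -0.037 -0.0125 0 0 -0.03 100;-0.003 -0.037 -0.0125 0 0 -0.03 100;-0.003 -0.037 -0.0125 0 0 -0.03 100;-0.003 -0.037 -0.0125 0 0 -0.03 100;-0.003 -0.037 -0.0125 0 0 -0.03 100;-0.003 -0.037 -0.0125 0 0 -0.03 100;0 0 0 0 0 0 100;0 0 0 0 0 0 100"
}}

```text
time: 5.55
tool_pos: [0.4543, -0.1909, 0.1938]
tcp_rot: [-179.8, -0.1, 82.5]
wrist_force: [-0.7, 0.3, -0.1]
width: 1.001
```

Run:
```python
from h import *
w=grab('wrist','w3'); 
cv2.imwrite('pics/w3b.png',cv2.resize(w['image'][:,:,::-1],None,fx=1.5,fy=1.5,interpolation=cv2.INTER_CUBIC))
```

```text
(no output)
```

View pics/w3b.png

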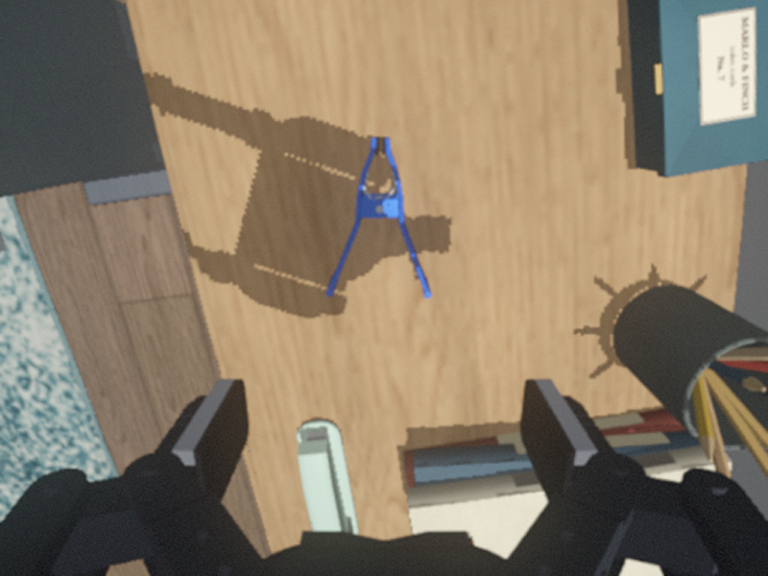

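Run:
```python
from h import *
w=load('w3');crop(w,205,85,305,205,5,'w3z')
m=mask(w,'blue').astype(np.uint8);n,l,st,ce=cv2.connectedComponentsWithStats(m)
for i in range(1,n):
  if st[i,4]>50: print(st[i],ce[i])
k=1/1.5
q=onz(w,np.array([(381,138),(330,294),(429,294),(357,215),(403,215)])*k,.036);print(q)
h=(q[1]+q[2])/2;d=q[0]-h;print('len',np.linalg.norm(d),'yaw',np.degrees(np.arctan2(d[1],d[0])),'span',np.linalg.norm(q[1]-q[2]))
u=d/np.linalg.norm(d);print('pivot from ends',h+u*.057,'from tip',q[0]-u*.043,'grip',h+u*.021)
```

```text
[219  92  58 105 572] [250.61188811 140.66608392]
[277 176   9  22  53] [281.54716981 186.86792453]
[[ 0.46203508 -0.11763767  0.036     ]
 [ 0.41547438 -0.21131996  0.036     ]
 [ 0.48031213 -0.21981145  0.036     ]
 [ 0.44094912 -0.1617451   0.036     ]
 [ 0.46952785 -0.16550983  0.036     ]]
len 0.09894388441088409 yaw 81.7827020233573 span 0.0653914353488506
pivot from ends [ 0.45604014 -0.15915092  0.036     ] from tip [ 0.45588919 -0.16019619  0.036     ] grip [ 0.45089474 -0.19478131  0.036     ]
```

View pics/w3z.png

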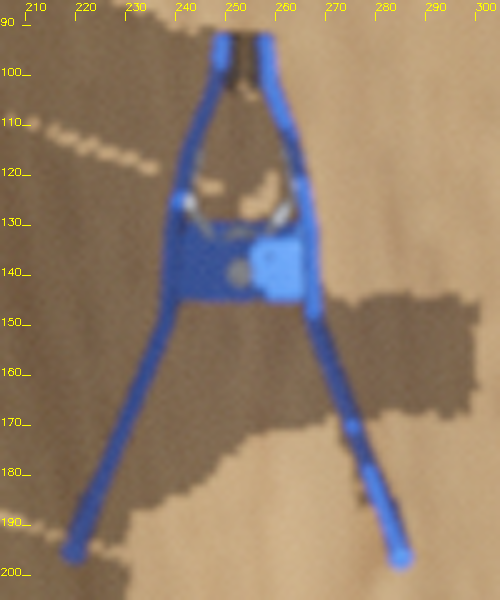

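Request:
{"name": "play_rows", "arguments": {
  "plan": "-0.001 -0.001 -0.035 0 0 -0.012 100;-0.001 -0.001 -0.035 0 0 0 100;-0.001 -0.001 -0.035 0 0 0 100;-0.0005 -0.001 -0.035 0 0 0 100;0 0 -0.03 0 0 0 100;0 0 -0.01 0 0 0 100;0 0 -0.004 0 0 0 100;0 0 0 0 0 0 100",
  "force": 25
}}

```text
time: 6.4
tool_pos: [0.4526, -0.1947, 0.0133]
tcp_rot: [179.9, 0.0, 81.9]
wrist_force: [-0.2, -0.2, 0.7]
width: 1.0
```

Run:
```python
from h import *
print(state()['tool_pos'],state()['wrist_force'])
w=grab('wrist','w4'); 
cv2.imwrite('pics/w4b.png',cv2.resize(w['image'][:,:,::-1],None,fx=1.5,fy=1.5,interpolation=cv2.INTER_CUBIC))
```

```text
[ 0.45260549 -0.19466304  0.01333428] [-0.24311503 -0.22462055  0.73186383]
```

View pics/w4b.png

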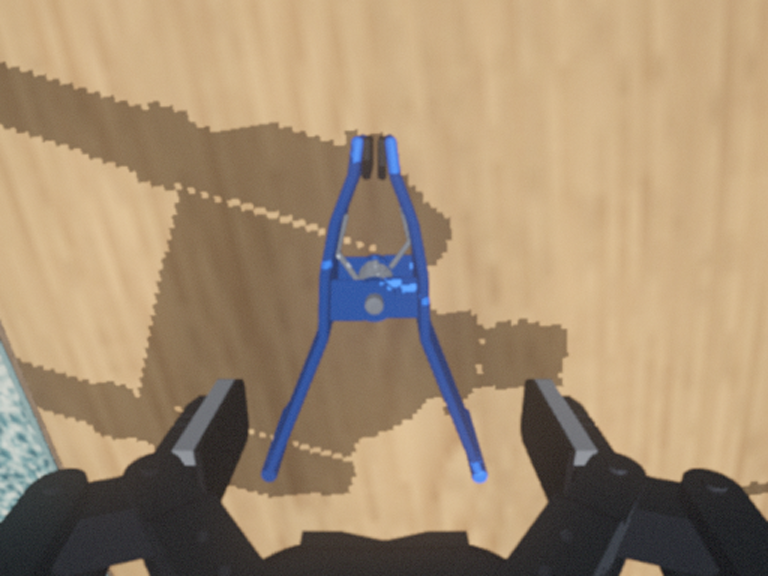

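Run:
```python
from h import *
w=load('w4');k=1/1.5
q=onz(w,np.array([(374,305),(269,475),(481,475),(375,137)])*k,.036);print(q)
R_=w['R'];d=q[3]-q[0];print(np.degrees(np.arctan2(d[1],d[0])),np.linalg.norm(d),np.linalg.norm(q[1]-q[2]), (q[1]+q[2])/2)
u=d/np.linalg.norm(d);print('grip',q[0]-u*.036)
```

```text
[[ 0.45519848 -0.15969414  0.036     ]
 [ 0.41515455 -0.21024486  0.036     ]
 [ 0.47940671 -0.2193987   0.036     ]
 [ 0.46171951 -0.11733197  0.036     ]]
81.24885565821884 0.0428611378565814 0.0649009521470523 [ 0.44728063 -0.21482178  0.036     ]
grip [ 0.44972133 -0.19527505  0.036     ]
```

Request:
{"name": "play_rows", "arguments": {
  "plan": "-0.002 0 -0.004 0 0 0 100;0 0 -0.003 0 0 0 100;0 0 0 0 0 0 100"
}}

```text
time: 6.75
tool_pos: [0.4498, -0.1951, 0.0053]
tcp_rot: [180.0, 0.0, 81.9]
wrist_force: [-0.5, 0.3, -0.2]
width: 0.996
```

Request:
{"name": "play_rows", "arguments": {
  "plan": "0 0 0 0 0 0 0;0 0 0 0 0 0 0;0 0 0 0 0 0 0;0 0 0 0 0 0 0;0 0 0 0 0 0 0;0 0 0 0 0 0 0;0 0 0 0 0 0 0;0 0 0 0 0 0 0",
  "force": 30
}}

```text
time: 7.55
tool_pos: [0.4514, -0.1959, 0.0077]
tcp_rot: [179.8, 0.1, 81.9]
wrist_force: [0.2, 0.4, 8.1]
width: 0.235
```

Run:
```python
from h import *
w=grab('wrist','w5'); 
cv2.imwrite('pics/w5b.png',cv2.resize(w['image'][:,:,::-1],None,fx=1.5,fy=1.5,interpolation=cv2.INTER_CUBIC))
```

```text
(no output)
```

View pics/w5b.png

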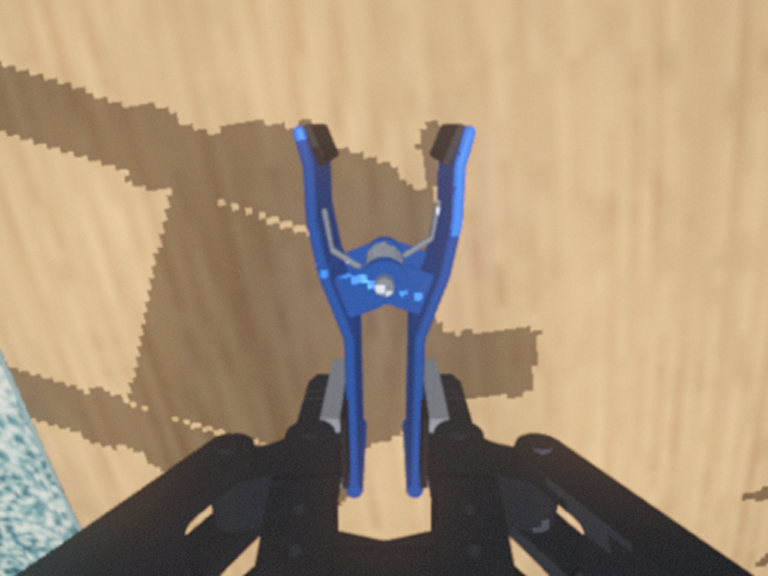

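Request:
{"name": "play_rows", "arguments": {
  "plan": "0 0 0.01 0 0 0 0;0 0 0.03 0 0 0 0;0 0 0.04 0 0 0 0;0 0 0.04 0 0 0 0;0 0 0 0 0 0 0;0 0 0 0 0 0 0",
  "force": 45
}}

```text
time: 8.2
tool_pos: [0.4503, -0.1953, 0.1266]
tcp_rot: [179.9, 0.0, 81.9]
wrist_force: [0.5, -0.5, -1.8]
width: 0.22
```

Run:
```python
from h import *
w=grab('wrist','w6');b=grab('side','sd6');a=grab('scene','sc6')
cv2.imwrite('pics/w6b.png',cv2.resize(w['image'][:,:,::-1],None,fx=1.5,fy=1.5,interpolation=cv2.INTER_CUBIC))
crop(b,190,130,310,270,5,'sd6z')
f=load('w5');k=1/1.5
q=onz(f,np.array([(385,288),(298,130),(471,130)])*k,.036);print(q)
T=R(state()['tcp_rot']);
# w5 tool frame
p5=np.array([.4514,-.1959,.0077])
print('tool frame pin, lipL, lipR',(q-p5)@R([179.8,.1,81.9]))
```

```text
[[ 0.45782273 -0.15462885  0.036     ]
 [ 0.44363498 -0.11432147  0.036     ]
 [ 0.48251049 -0.11988803  0.036     ]]
tool frame pin, lipL, lipR [[ 0.04171493  0.00064254 -0.02837078]
 [ 0.07962106 -0.01908268 -0.02850579]
 [ 0.07958764  0.02018909 -0.02836865]]
```

View pics/w6b.png

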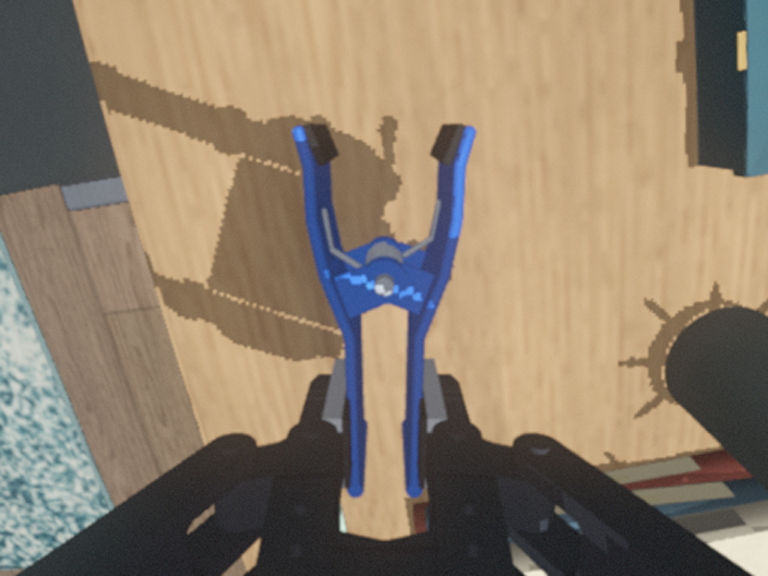

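View pics/sd6z.png

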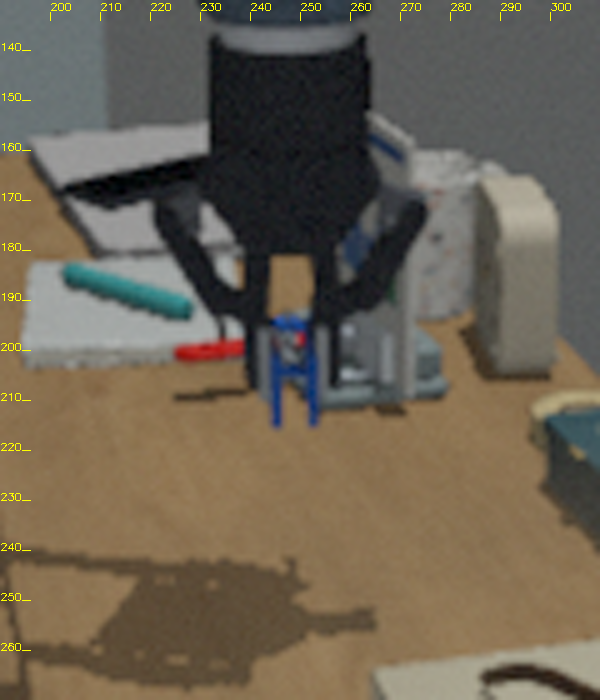

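Run:
```python
from h import *
a=load('sc6');b=load('sd6');b1=load('sd1')
crop(a,255,160,325,215,9,'sc6z');crop(b1,290,190,345,250,9,'sd1y')
```

```text
(no output)
```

View pics/sc6z.png

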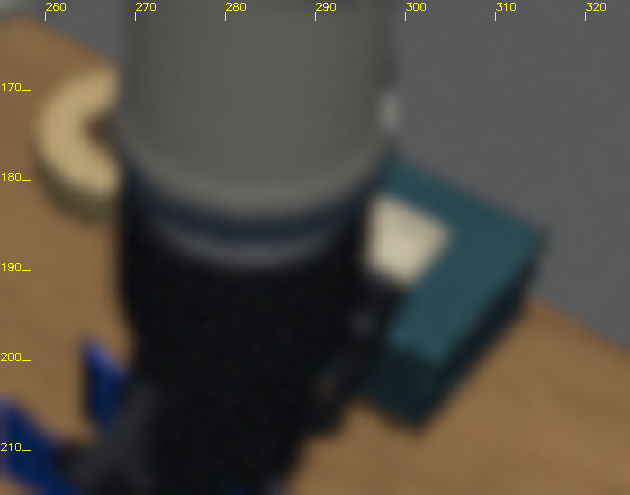

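View pics/sd1y.png

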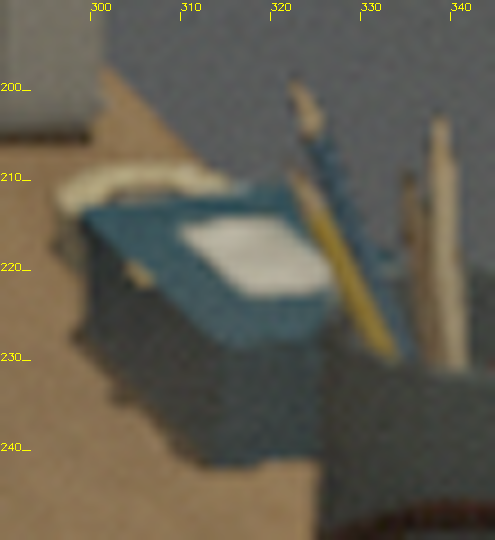

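Run:
```python
from h import *
a=load('sc1');b=load('sd1')
print('front right top',tri([a,b],[(301.5,200),(314.5,229)]),'bottom',tri([a,b],[(301,207.5),(313,242)]))
print('front left top',tri([a,b],[(274.5,185.5),(299,214)]))
```

```text
front right top (array([ 0.63584627, -0.15472847,  0.0352962 ]), [np.float64(0.0011332954290727219), np.float64(0.0011332954290727115)]) bottom (array([ 6.33480982e-01, -1.56839013e-01, -4.93082792e-05]), [np.float64(0.00041507277494948994), np.float64(0.00041507277494956936)])
front left top (array([ 0.62729576, -0.05050759,  0.03944405]), [np.float64(0.0003501640016450936), np.float64(0.00035016400164520446)])
```

Request:
{"name": "play_rows", "arguments": {
  "plan": "0.0174 0.018 0 0 0 0.0303 0;0.0174 0.018 0 0 0 0.0303 0;0.0174 0.018 0 0 0 0.0303 0;0.0174 0.018 -0.004 0 0 0.0303 0;0.0174 0.018 -0.005 0 0 0.0303 0;0.0174 0.018 -0.006 0 0 0.0303 0;0.0174 0.018 -0.006 0 0 0.0303 0;0.0174 0.018 -0.005 0 0 0.0303 0;0 0 0 0 0 0 0;0 0 0 0 0 0 0"
}}

```text
time: 9.35
tool_pos: [0.5881, -0.0508, 0.0973]
tcp_rot: [-179.8, -0.0, 95.8]
wrist_force: [0.2, -0.7, -0.6]
width: 0.217
```

Run:
```python
from h import *
print(state()['tool_pos'],state()['tcp_rot'])
w=grab('wrist','w7');b=grab('side','sd7');a=grab('scene','sc7')
cv2.imwrite('pics/w7b.png',cv2.resize(w['image'][:,:,::-1],None,fx=1.5,fy=1.5,interpolation=cv2.INTER_CUBIC))
crop(b,220,120,310,230,7,'sd7z');crop(a,190,110,290,220,7,'sc7z')
```

```text
[ 0.5881293  -0.05075091  0.09730934] [-1.79787249e+02 -2.53538992e-02  9.57914434e+01]
```

View pics/w7b.png

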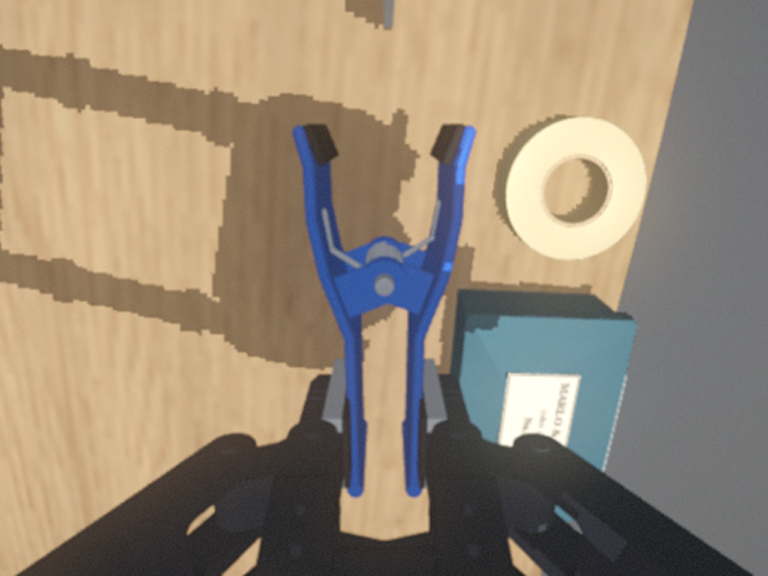

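View pics/sd7z.png

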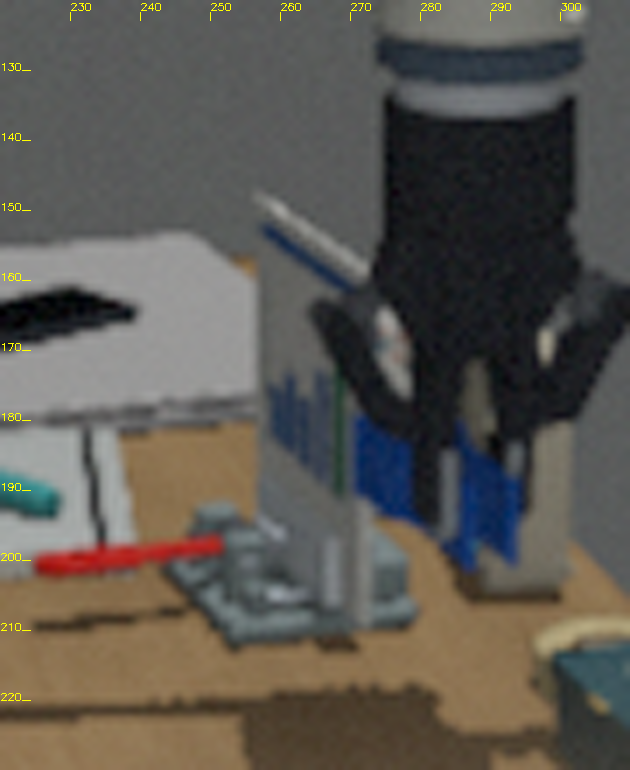

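View pics/sc7z.png

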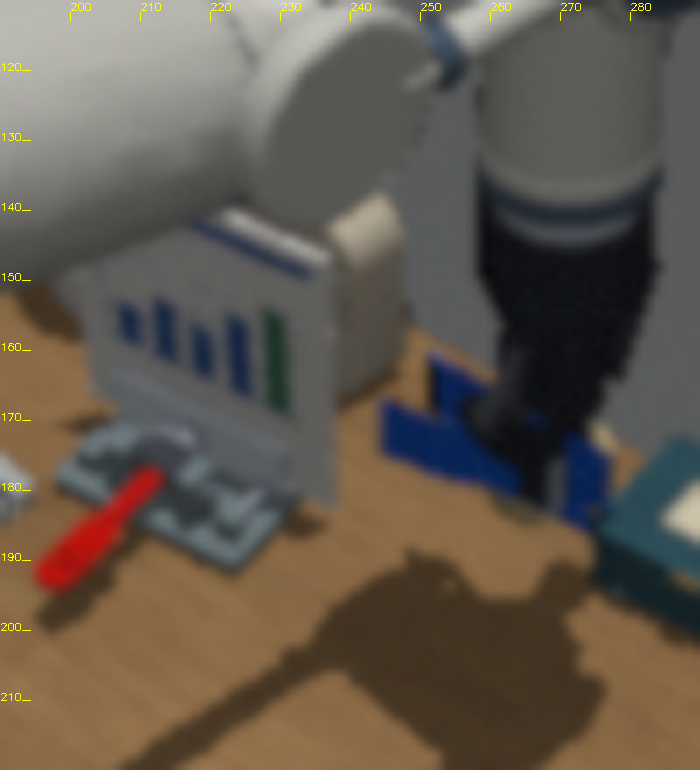

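Run:
```python
from h import *
w=load('w7');b=load('sd7');a=load('sc7')
E=np.array([.577,.070])
X=[[*E,z] for z in(.013,.11,.175)]
print('wrist*1.5',proj(w,X)*1.5);print(proj(b,X));print(proj(a,X))
T=R([-179.79,-.025,95.79]);p=np.array([.5881,-.0508,.0973])
L=[p+T@np.array(v) for v in([.0796,-.0195,-.0284],[.0796,.0195,-.0284],[.0796,-.0195,.0076],[.0417,0.0006,-.0104])]
print(np.array(L));print(proj(b,L));print(proj(a,L))
crop(w,200,0,320,60,6,'w7z')
```

```text
wrist*1.5 [[ 387.02283014   26.40250417]
 [ 388.33975948  -53.1618643 ]
 [ 391.6449675  -251.2482865 ]]
[[271.42040967 209.30787676]
 [271.54696666 179.23993273]
 [271.63487789 158.28752722]]
[[237.09924574 183.08486855]
 [236.45440439 162.39730471]
 [235.98529356 147.41017792]]
[[ 0.56077417  0.02642484  0.12580601]
 [ 0.59957494  0.0303593   0.12566307]
 [ 0.56064131  0.02642716  0.08980625]
 [ 0.58452851 -0.00925288  0.10771593]]
[[269.86694121 178.74370131]
 [282.38036794 177.47867666]
 [269.78849122 190.49271726]
 [280.96570414 187.79689799]]
[[243.48701764 167.47532621]
 [250.25141177 160.47732141]
 [243.58958801 175.51210053]
 [256.87615834 172.44474422]]
```

View pics/w7z.png

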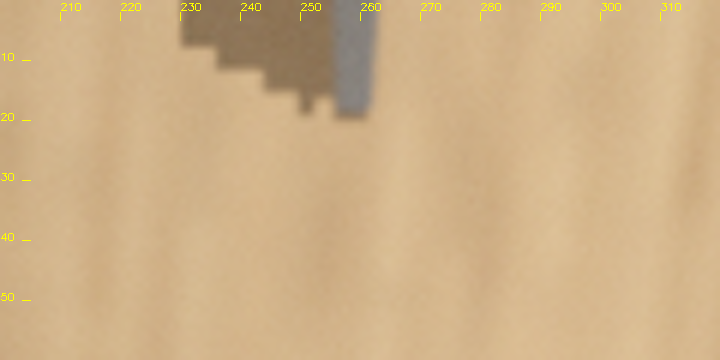

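Request:
{"name": "play_rows", "arguments": {
  "plan": "-0.001 0.01 0.0005 0 0 0 0;-0.001 0.01 0.0005 0 0 0 0;-0.001 0.01 0.0005 0 0 0 0;-0.001 0.01 0.0005 0 0 0 0;0 0 0 0 0 0 0"
}}

```text
time: 10.0
tool_pos: [0.585, -0.0093, 0.1016]
tcp_rot: [180.0, -0.0, 95.9]
wrist_force: [0.7, -0.3, -0.5]
width: 0.219
```

Run:
```python
from h import *
print(state()['tool_pos'],state()['wrist_force'])
w=grab('wrist','w8')
cv2.imwrite('pics/w8b.png',cv2.resize(w['image'][:,:,::-1],None,fx=1.5,fy=1.5,interpolation=cv2.INTER_CUBIC))
```

```text
[ 0.58497386 -0.00925085  0.10157595] [ 0.72219009 -0.34421051 -0.53655898]
```

View pics/w8b.png

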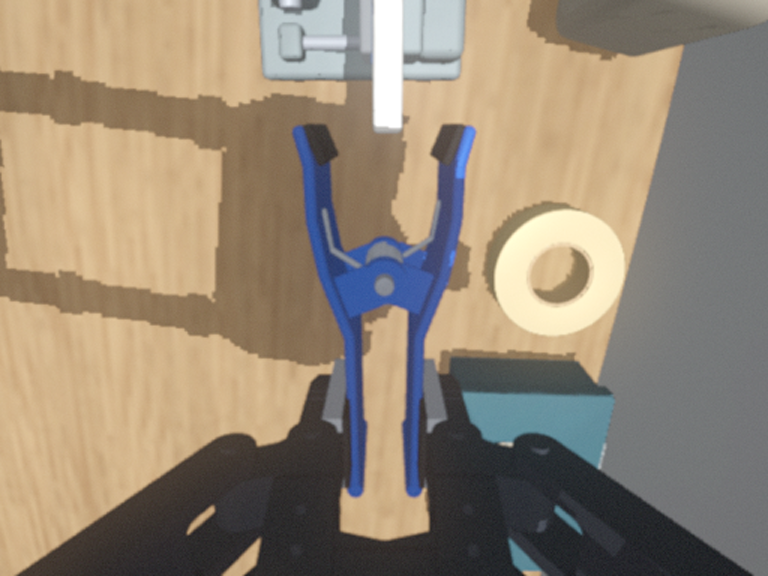

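Run:
```python
from h import *
w=load('w8')
print(onz(w,np.array([(388,124),(388,131)])/1.5,.175))
print(onz(w,np.array([(388,131)])/1.5,.013))
crop(w,230,50,290,100,10,'w8z')
```

```text
[[0.57721618 0.07098613 0.175     ]
 [0.57731268 0.07006722 0.175     ]]
[[0.57898822 0.06857296 0.013     ]]
```

View pics/w8z.png

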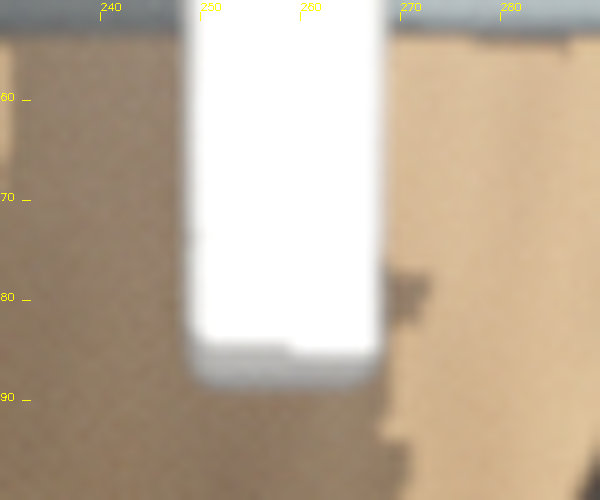

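Request:
{"name": "play_rows", "arguments": {
  "plan": "-0.001 0.009 -0.001 0 0 0 0;-0.001 0.009 -0.001 0 0 0 0;0 0 0 0 0 0 0;0 0 0 0 0 0 0;0 0 0 0 0 0 0"
}}

```text
time: 10.55
tool_pos: [0.5831, 0.0068, 0.0992]
tcp_rot: [-180.0, 0.0, 95.8]
wrist_force: [-0.5, 0.1, -1.4]
width: 0.217
```

Run:
```python
from h import *
for i in range(2): s=state();print(s['tool_pos'],s['tcp_rot'],s['wrist_force'],s['width']);w=grab('wrist','w9')
b=grab('side','sd9');a=grab('scene','sc9')
cv2.imwrite('pics/w9b.png',cv2.resize(w['image'][:,:,::-1],None,fx=1.5,fy=1.5,interpolation=cv2.INTER_CUBIC))
crop(b,220,140,310,220,7,'sd9z');crop(a,190,130,290,210,7,'sc9z')
```

```text
[0.58305425 0.00684555 0.09920845] [-1.79993435e+02  1.12771155e-02  9.57559633e+01] [-0.54226903  0.07116905 -1.43611274] 0.2170312803356236
[0.5830856  0.00676416 0.0992581 ] [-1.79996749e+02  8.65682330e-03  9.57422208e+01] [ 0.37124504  0.0448621  -0.91309041] 0.2261276863283833
```

View pics/w9b.png

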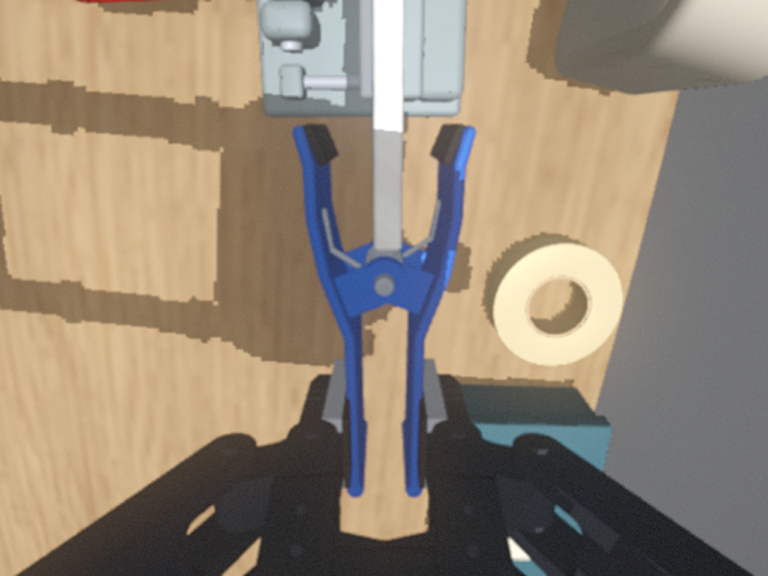

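View pics/sd9z.png

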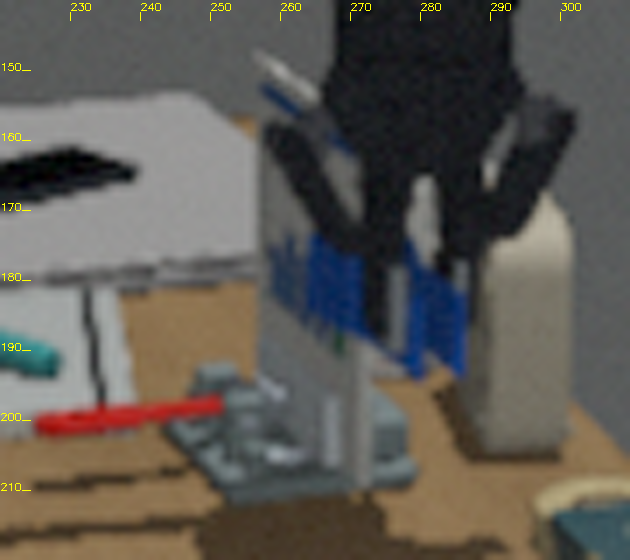

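View pics/sc9z.png

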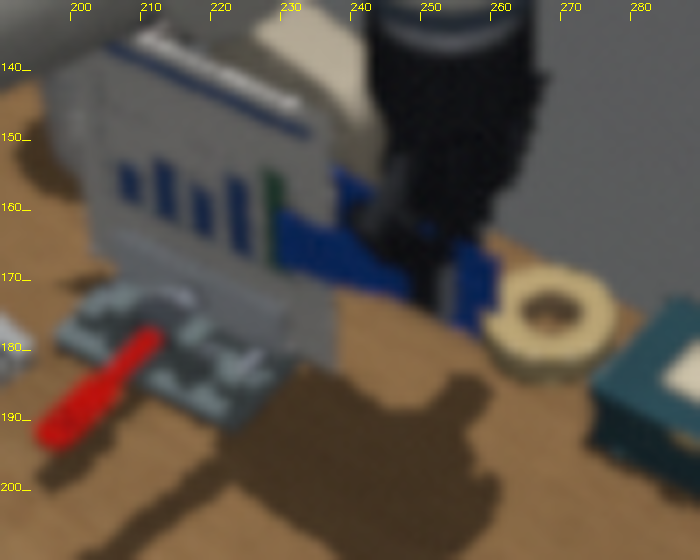

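Run:
```python
from h import *
a=load('sc9');b=load('sd9')
u=np.array([-np.cos(np.radians(5.8)),-np.sin(np.radians(5.8)),0])
hg=np.array([.5300,.142,.0300])
for th in(0,.1,.2):
  v=u*np.cos(th)+np.array([0,0,np.sin(th)])
  print(th,proj(b,[hg+v*.02,hg+v*.093]).round(1).tolist(),proj(a,[hg+v*.02,hg+v*.093]).round(1).tolist())
for f in(a,b):
  ys,xs=np.nonzero(mask(f,'red')&(np.arange(512)<256)[None,:]); i=xs.argsort();xs,ys=xs[i],ys[i]
  print([(x,ys[xs==x].mean().round(1)) for x in sorted(set(xs))][::4])
```

```text
0 [[245.6, 198.4], [223.3, 201.0]] [[208.3, 181.2], [194.9, 194.5]]
0.1 [[245.7, 197.8], [223.4, 198.2]] [[208.3, 180.8], [194.7, 192.5]]
0.2 [[245.7, 197.2], [223.7, 195.4]] [[208.3, 180.3], [194.7, 190.3]]
[(np.int64(195), np.float64(191.0)), (np.int64(199), np.float64(189.5)), (np.int64(203), np.float64(186.5)), (np.int64(207), np.float64(182.5)), (np.int64(211), np.float64(178.5))]
[(np.int64(225), np.float64(200.5)), (np.int64(229), np.float64(200.0)), (np.int64(233), np.float64(200.0)), (np.int64(237), np.float64(199.0)), (np.int64(241), np.float64(198.5)), (np.int64(245), np.float64(198.0)), (np.int64(249), np.float64(197.5))]
```

```bash
python3 -c "
from station import job_done,state
print(state()['time'],job_done())"
```

```text
the job is handed in; nothing more can be done
10.75 None
```

The lever is fully down, the card is clamped upright, and the arm is holding the clip squeezed wide open at the card's right-hand edge. I handed the job in at 10.75 s; no verdict came back.

- **Lever:** I pressed the paddle with the shut fingers until it met its stop at about 12 N, with the fingertips 33 mm above the table. In the last side view its slope matches the shut, level position. The card's top and bottom corners line up to within about 2 mm, so it stands upright.
- **Clip:** It is pinched across the handles with 45 N. The gripper opening of 0.22 (about 19 mm) agrees with the 20 mm given for fully squeezed handles. While I squeezed, the clip slid about 5 mm, so the pads now sit about 41.5 mm behind the pin instead of 36 mm. I allowed for that in the placing.
- **Placing:**
  - The edge is about 22 mm ahead of the pin, roughly 17 mm inside the lips.
  - It is within about 1 mm of midway between the jaws and square to the card within about half a degree.
  - The clip's middle is about 110 mm above the table.
  - The wrist force was only noise, and the pictures show the clip clear of the card.
- **Disagreement:** The arm stopped about 2 mm short of the point I aimed for along the card. I left it there because the edge sits near the middle of the channel.
- **Other things:** I kept clear of them and touched none of them.

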